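# Lock the carving turntable with its linch pin

### The job

Take the makeshift wooden stop out of the turntable's lock and drop it into the green scrap box. Then push the red-headed linch pin fully home through both cheeks of the lock, and only then flip its sprung brass ring right over the far end of the pin so that it snaps shut. Keep the arm off the violin plate that overhangs the lock, and leave the other tools and parts on the bench where they lie.

Things in the scene. Friction and masses are not known exactly. Their poses are not given: they have to be found in the camera images.
- turntable: Carving turntable, fixed to the bench. Origin at z 0 under the middle of its lock; local +x points from the lock to the turntable's axis, 204 mm away; local y runs along the linch pin (red head on the +y side). Plywood disc with rubber rim, radius 123 mm, at z 160-178 mm. On it lies the violin plate, which overhangs the lock's +x side.
- plate: Half-carved maple violin back plate, fixed on the disc, 355 x 205 mm, z 178-202; not to be touched. Origin at its near edge, underside, 20 mm from the lock towards local +x; axes as the turntable's. The near edge is rounded (radius 102 mm); on it stands an edge clamp with brass nut (4 to 48 mm in from the edge, 30 mm wide) up to z 238.
- lock (a point): Centre of the lock, on the pin's line, at turntable local (0, 0, 75) mm, axes as the turntable's. Two blue upright cheeks, each 36 (x) by 14 (y) mm, centred at y +17 and -17, tops at z 90, on a blue foot 50 x 70 mm with its top at z 30. In the 20 mm gap between them, open to +x, -x and above, stands the wooden stop.
- offcut: The makeshift stop: loose pale wooden offcut 22 (x) x 16 (y) x 95 (z) mm, top 14 mm painted red, about 30 g, upright in the gap of the lock (2 mm play to each cheek), bottom at z 30, top at z 125, so 35 mm stands above the cheeks. Origin at the centre of its bottom face. It bars the pin.
- offcut_mid (a point): Centre of the wooden stop.
- offcut_top (a point): Centre of the stop's top (red) end face.
- pin_head (a point): Centre of the end face of the pin's red head (diameter 24 mm, 16 mm long), axes as the turntable's. Push it towards local -y. The ring's hinge is 20 mm from this point towards -y. The face stands 108 mm from lock along local y with the pin drawn right out, 50 mm with it home.
- pin_tip (a point): End of the pin's shaft (10 mm thick), 90 mm from pin_head towards local -y; with the pin home it stands 16 mm out of the far (-y) cheek.
- pin (a joint): Slide of the linch pin, m: 0 drawn right out, 0.058 fully home (hard stop). It stays where it is left; about 2.5 N of friction, somewhat more when moved fast.
- ring (a joint): Hinge of the brass ring, rad: 0 open (ring upright above the hinge, leaning 0.09 rad to local -y), 1.48 shut (ring level round both cheeks, its bar beyond the pin's tip). Hinge axis level, along local x, through the pin's line 20 mm from pin_head. An over-centre spring pulls it open below 0.70 rad and snaps it shut above; about 1 N at the bar.
- ring_bar (a point): Middle of the ring's outer bar, 76 mm from its hinge. The ring is a D-shaped loop of 6 mm brass rod, 56 mm wide over its arms (along local x); the straight bar is 28 mm long along local x. It travels with the pin.
- scrapbox: Heavy fixed open green box, outside 150 (x) x 190 (y) x 60 (z) mm, walls and floor 7 mm; origin at the centre of its underside on the bench. It stands at the robot's left or right.
- gauge: Bystander: pewter dial thickness gauge lying flat, about 150 x 95 x 20 mm; origin at its middle, underside. It stands on the side where the scrap box does not.
- gouge: Bystander: fingernail gouge with ash handle, 220 mm long along its x, 26 mm thick; origin at the underside, at the ferrule.
- fingerplane: Bystander: brass finger plane 50 x 24 x 20 mm; origin at the centre of its sole.
- endbutton: Bystander: ebony end button standing on its 24 mm head, 24 mm tall; origin at the centre of the underside.
- varnishjar: Bystander: amber jar, 60 mm across, 85 mm tall; origin at the centre of its underside.
- bridgeblank: Bystander: bridge blank of maple 45 x 32 x 6 mm lying flat; origin at the centre of its underside.
- sandblock: Bystander: cork sanding block 100 x 55 x 32 mm; origin at the centre of its underside.
There are look-alikes about, which are no part of the job. Of the things that look like the scrapbox, take the one that is farthest to the robot's left at the start.

How it is judged:
By the outcome, as a careful person would: the job done as asked, in the order asked, and still so for the second after the job is handed in, with the robot touching nothing.
It also fails if it takes over 72 s, if anything falls off the work surface, if the arm or the gripper's body presses on something with over 40 N, if the wrist force passes 120 N, or if a joint passes its speed limit or range.

### The arm

A 6-joint arm with a two-finger parallel gripper is mounted at the origin on the work surface. World frame = base frame: x ahead of the robot, y to its left, z up, the work surface at z = 0. Lengths are in m, angles in rad, forces in N, time in s.
With the tool pointing down it reaches from about 0.275 to 1 m from the base axis. Payload 8.4 kg.
Tool frame: the origin (TCP) lies on the centre line of the jaws, within the pads' length; the fingertips stand 17 mm ahead of it and the grasp point (between the pads) lies 2 mm behind it (bot.tcp_to_tips is the z of the fingertips in the tool frame, in m); z points along the fingers, y is the line along which they close (so a half turn about z gives the same grasp; the last joint's range is limited). The gripper opens to 85 mm and grips with 20 to 120 N. Pads are 22 mm wide; open, the fingers measure 114 mm over their backs; the gripper's body (76 mm by 85 mm) begins 54 mm behind the grasp point. The pads swing forward as they close: fully open they stand 13 mm farther back than shut.
Start: joints at [-1.293, 0.353, 1.633, -0, 1.155, -0.002], TCP at [0.173, -0.601, 0.248] pointing down, gripper open.
Joint ranges: [-2.63, 2.63], [-0.92, 2.1], [0.06, 2.66], [-1.3, 4.44], [0, 2.69], [-3.02, 3.02]. Speed limits (rad/s): [2.22, 2.22, 2.79, 3.14, 3.14, 3.14].

### API

Orientations are given as a unit quaternion [x, y, z, w].
In Python, from workcell import bot, hand, kinematics, get_obs, vision, hand_in gives the robot as it stands. The module is installed in compiled form; this text tells all that it offers. Calls block until the motion is done:
- bot.reach(position, orientation): joint-space move of the TCP to a pose.
- bot.servo_line(position, ori=None, velocity=0.15): straight line of the TCP; ori=None keeps the orientation; velocity is the mean speed in m/s.
- bot.goto_joints(angles): joint-space move.
- hand.move_gripper(opening, strength=None): finger opening in m; strength is the grip in N (None keeps the last); returns when the fingers have stopped.
- bot.dwell(seconds).
- kinematics.solve_ik(position, orientation): joint angles nearest the present ones, or None.
- get_obs(): the state.
- vision.read_camera(name): name is "side" or "top"; returns a dict with "frame" (420x560x3 uint8, red, green, blue), "intrinsics" (3x3 intrinsics, pixels), "dist" ([k1, k2, p1, p2, k3] as OpenCV has them; the pictures are not rectified), "view" (4x4, takes a point from world to camera coordinates). Camera axes: x right, y down, z forward; pixel columns grow to the right and rows downward; lengths in m; the calibration is good to about 2 mm. A picture is of the moment at which its call begins. There is no depth.
A pose or a line that the arm cannot do raises bot.IKError and nothing moves.
- hand_in(): hands the job in; it is judged then, once.
The state is a dict: "time_s": time; "joint_pos": joint angles; "joint_vel": joint speeds; "joint_efforts": joint torques, N m; "position": TCP position; "orientation": TCP orientation; "wrist_force": force on the tool from outside, world axes, zero at the start; "ft_torque": the same for the moment, N m; "gripper_width": finger opening in m; "grip_force": force on a finger pad.
Only numpy, scipy, OpenCV 4.12 (cv2) and the standard library are available. Lean on these libraries where they do the work, as an engineer would, in place of code of your own. Each camera call takes 0.05 s, during which the arm holds its last target. There are 200 camera calls.

## Working session

There is one attempt and no reset: what is moved stays moved. The work goes in short steps, each a Python script; the robot and the scene stay as the last script left them, time stands still between calls to the robot, and variables do not carry over. Pictures are saved under pics/ and viewed, at most 10 in all, crops included, and the job is handed in when it is done.

```bash
mkdir -p pics; cat > h.py <<'E'
import numpy as np, cv2
from workcell import bot, hand, kinematics, get_obs, vision, hand_in
def snap(n,fn=None):
    c=vision.read_camera(n)
    if fn: cv2.imwrite('pics/'+fn,c['frame'][:,:,::-1])
    return c
def ray(c,uv):
    p=cv2.undistortPoints(np.array([[uv]],float),c['intrinsics'],c['dist'])[0,0]
    V=c['view'];R=V[:3,:3];o=-R.T@V[:3,3];d=R.T@np.array([p[0],p[1],1]);return o,d/np.linalg.norm(d)
def plane(c,uv,z):
    o,d=ray(c,uv);return o+d*(z-o[2])/d[2]
def tri(c1,u1,c2,u2):
    o1,d1=ray(c1,u1);o2,d2=ray(c2,u2)
    s=np.linalg.lstsq(np.c_[d1,-d2],o2-o1,rcond=None)[0]
    a=o1+s[0]*d1;b=o2+s[1]*d2;return (a+b)/2,np.linalg.norm(a-b)
def proj(c,P):
    V=c['view'];return cv2.projectPoints(np.array(P,float).reshape(-1,3),cv2.Rodrigues(V[:3,:3])[0],V[:3,3],c['intrinsics'],c['dist'])[0][:,0]
E
python3 - <<'E'
from h import *
for n in('top','side'):
    c=snap(n,n+'0.png');V=c['view'];print(n,-V[:3,:3].T@V[:3,3],V[2,:3],c['intrinsics'][0,0])
print(get_obs()['time_s'],get_obs()['orientation'],bot.tcp_to_tips)
E
```

```text
top [ 0.37130214 -0.10017367  1.36807233] [ 0.1255403   0.01788322 -0.99192733] 386.44870992440616
side [-0.24037991  0.9080117   1.01936387] [ 0.50974684 -0.64123518 -0.57356395] 535.7844176266249
0.1 [ 9.90227972e-01  1.39456750e-01 -9.19293155e-05 -6.07913918e-04] 0.017
```

View pics/top0.png

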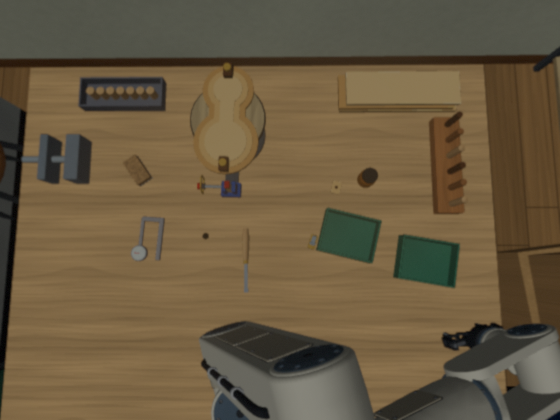

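View pics/side0.png

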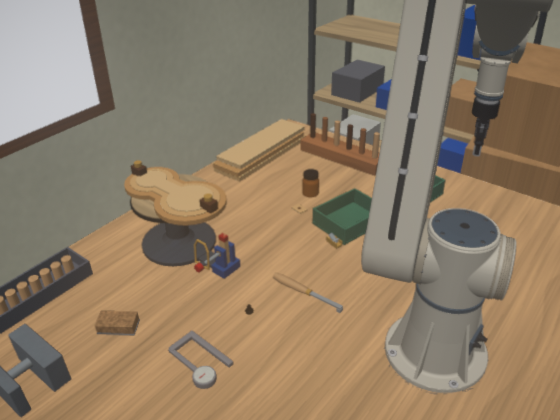

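The top view shows the lock at about (230,187), with the red head to its left at (200,185). The two green boxes are at (349,235) and (426,260), and the first is the robot's leftmost. Next I'll enlarge the lock in both views.

```bash
python3 - <<'E'
from h import *
t=snap('top');s=snap('side')
a=cv2.resize(t['frame'][150:210,180:260],(800,600),interpolation=cv2.INTER_CUBIC)[:, :]
b=cv2.resize(s['frame'][225:285,180:260],(800,600),interpolation=cv2.INTER_CUBIC)
cv2.imwrite('pics/t1.png',a[:,:,::-1]);cv2.imwrite('pics/s1.png',b[:,:,::-1])
for n,c in(('top',t),('side',s)):
    h=cv2.cvtColor(c['frame'],cv2.COLOR_RGB2HSV);H,S,Vv=cv2.split(h)
    for nm,m,z in(('red',((H<6)|(H>172))&(S>150)&(Vv>70),.1),('blue',(H>105)&(H<130)&(S>100)&(Vv>40),.03),('green',(H>60)&(H<95)&(S>90),.03)):
        k,l,st,ce=cv2.connectedComponentsWithStats(m.astype(np.uint8))
        for i in range(1,k):
            if st[i,4]>12: print(n,nm,st[i],ce[i].round(1),plane(c,ce[i],z).round(3))
            if nm=='green' and st[i,4]>500 and n=='top':
                cs=cv2.findContours((l==i).astype(np.uint8),0,2)[0][0];bx=cv2.boxPoints(cv2.minAreaRect(cs))
                print([plane(c,q,.06).round(3) for q in bx])
E
```

```text
top red [225 181   4   7  19] [226.2 183.9] [0.62  0.084 0.1  ]
top green [344 226  29  34 323] [362.9 245.5] [ 0.418 -0.38   0.03 ]
top green [ 395  238   64   48 2293] [428.3 261.5] [ 0.364 -0.6    0.03 ]
[array([ 0.316, -0.475,  0.06 ]), array([ 0.453, -0.505,  0.06 ]), array([ 0.419, -0.699,  0.06 ]), array([ 0.283, -0.667,  0.06 ])]
top green [  0 369   3  31  60] [  0.6 380.8] [-0.032  0.837  0.03 ]
side red [219 234   8   7  31] [222.3 237.1] [0.633 0.064 0.1  ]
side red [195 263   8   9  50] [198.6 266.7] [0.596 0.197 0.1  ]
side blue [458   5  18  53 609] [467.4  32.7] [ 0.902 -2.518  0.03 ]
side blue [377  80  14  29 277] [382.8  94.4] [ 0.844 -1.275  0.03 ]
side blue [438 138  29  34 673] [451.5 154.1] [ 0.348 -0.91   0.03 ]
side blue [216 247   8   5  18] [219.4 248.7] [0.668 0.047 0.03 ]
side blue [213 264  13   7  31] [218.5 267. ] [0.614 0.109 0.03 ]
```

View pics/t1.png

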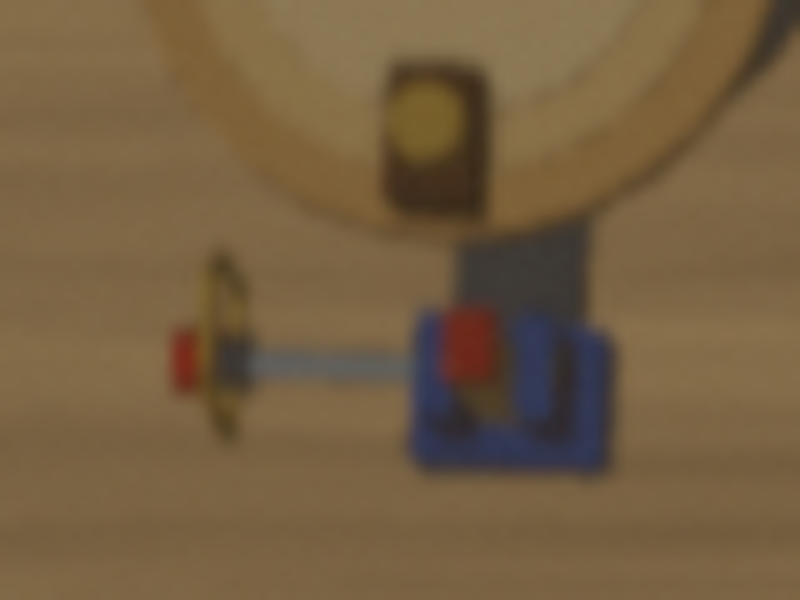

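View pics/s1.png

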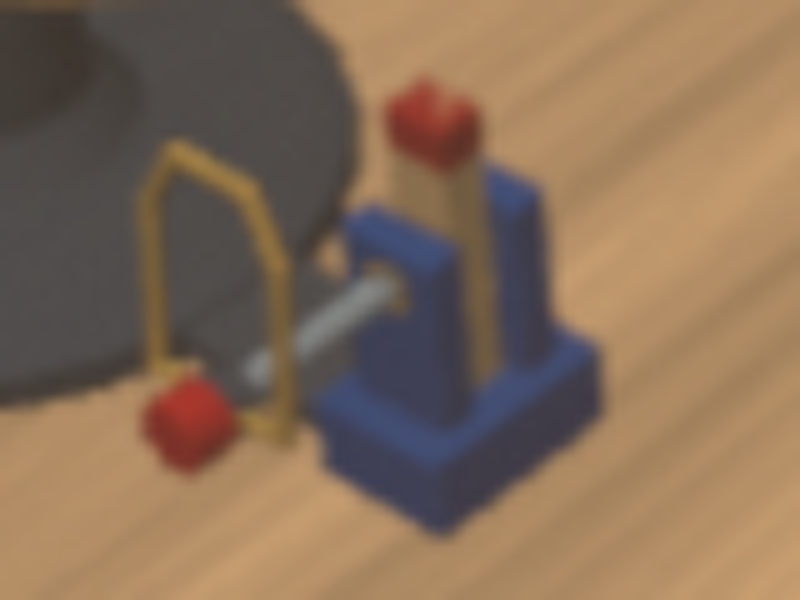

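The top crop shows the stop's red face at about (467,341), the head's left edge at (172,360) and the shaft running level. In the side crop the red top face is at about (434,110), the head body at (190,425) and the ring upright above the hinge.

```bash
cat >> h.py <<'E'
cr=lambda u,v,x0,y0:((u+.5)/10-.5+x0,(v+.5)/10-.5+y0)
E
python3 - <<'E'
from h import *
t=snap('top');s=snap('side')
T=lambda u,v:cr(u,v,180,150);S=lambda u,v:cr(u,v,180,225)
print('offtop tri',tri(t,T(467,341),s,S(434,110)),plane(t,T(467,341),.125),plane(s,S(434,110),.125))
print('head body',plane(s,S(190,425),.075),'head edge top',plane(t,T(172,360),.075))
print('shaft',[plane(t,T(*q),.08) for q in((260,358),(400,366))])
print('shaft side',[plane(s,S(*q),.075) for q in((258,368),(380,290))])
print('foot top-view',[plane(t,T(*q),.03) for q in((413,457),(605,457),(610,335))])
print('foot side',[plane(s,S(*q),.03) for q in((440,455),(602,345),(320,390))],[plane(s,S(*q),0) for q in((440,533),(598,408),(327,465))])
print('cheek tops +y outer edge(side)',[plane(s,S(*q),.09) for q in((350,215),(452,255),(375,203),(540,190))])
print('ring bar ends',[plane(s,S(*q),.150) for q in((175,150),(250,188))],'arms feet',[plane(s,S(*q),.075) for q in((160,370),(285,437))])
print('green box'); 
h=cv2.cvtColor(t['frame'],cv2.COLOR_RGB2HSV)
sub=t['frame'].astype(int);m=((sub[...,1]>sub[...,0]+8)).astype(np.uint8);m[:, :300]=0;m[:,390:]=0;m[:200]=0;m[270:]=0
c=max(cv2.findContours(m,0,2)[0],key=cv2.contourArea);bx=cv2.boxPoints(cv2.minAreaRect(c));print(bx,[plane(t,q,.06).round(3) for q in bx])
E
```

```text
offtop tri (array([0.61558237, 0.07989794, 0.12369029]), np.float64(0.0025469957499506925)) [0.61639375 0.0804659  0.125     ] [0.6130337  0.08067544 0.125     ]
head body [0.61839925 0.1783127  0.075     ] head edge top [0.61989035 0.188518   0.075     ]
shaft [array([0.61955402, 0.15741049, 0.08      ]), array([0.61668801, 0.10966098, 0.08      ])]
shaft side [array([0.62033107, 0.14983423, 0.075     ]), array([0.61654156, 0.10482413, 0.075     ])]
foot top-view [array([0.59369355, 0.11260661, 0.03      ]), array([0.59357218, 0.04497901, 0.03      ]), array([0.63715907, 0.04374844, 0.03      ])]
foot side [array([0.59348217, 0.11029834, 0.03      ]), array([0.5886341 , 0.04649424, 0.03      ]), array([0.64022398, 0.11006604, 0.03      ])] [array([0.59585972, 0.11112531, 0.        ]), array([0.59577354, 0.04278461, 0.        ]), array([0.64207731, 0.10909319, 0.        ])]
cheek tops +y outer edge(side) [array([0.63244618, 0.09827046, 0.09      ]), array([0.59736362, 0.09433579, 0.09      ]), array([0.63052084, 0.09008697, 0.09      ]), array([0.59714282, 0.05790164, 0.09      ])]
ring bar ends [array([0.63296001, 0.15822235, 0.15      ]), array([0.60529005, 0.1580326 , 0.15      ])] arms feet [array([0.64142464, 0.16671207, 0.075     ]), array([0.59421023, 0.16635117, 0.075     ])]
green box
[[316.2353  249.05884]
 [326.70587 207.17648]
 [382.      221.     ]
 [371.52942 262.88235]] [array([ 0.405, -0.217,  0.06 ]), array([ 0.547, -0.255,  0.06 ]), array([ 0.499, -0.44 ,  0.06 ]), array([ 0.359, -0.401,  0.06 ])]
```

```bash
cat >> h.py <<'E'
from scipy.spatial.transform import Rotation as Rn
L=np.array([.6165,.0787,0]);YAW=-.02
def W(x,y,z): c,s=np.cos(YAW),np.sin(YAW);return L+[c*x-s*y,s*x+c*y,z]   # turntable local -> world
def Q(th,psi=YAW,sg=1):
    z=np.array([np.sin(th)*np.cos(psi),np.sin(th)*np.sin(psi),-np.cos(th)]);y=sg*np.array([-np.sin(psi),np.cos(psi),0])
    return Rn.from_matrix(np.c_[np.cross(y,z),y,z]).as_quat()
def F(): o=get_obs();return o['time_s'],o['position'].round(4) if hasattr(o['position'],'round') else o['position'],np.round(o['wrist_force'],1),round(o['gripper_width'],4),round(float(np.max(o['grip_force'])),1)
E
python3 - <<'E'
from h import *
r=np.radians
for sg in(1,-1):
  for nm,p,th in(('pre',W(-.15,0,.2),70),('app',W(-.09,0,.112),70),('grasp',W(-.002,0,.11),70),('boxhi',[.48,-.335,.25],70),('box',[.482,-.336,.075],0),('headpre',W(0,.15,.075),60),('headend',W(0,.065,.075),60),('ringpre',W(0,.06,.14),75),('ringend',W(0,-.03,.13),75)):
    for psi in ([YAW] if 'box' not in nm else [-.26]):
      try: q=kinematics.solve_ik(p,Q(r(th),psi,sg))
      except Exception as e: q=e
      print(sg,nm,None if q is None else np.round(q,2))
E
```

```text
1 pre None
1 app [0.37 0.8  2.57 3.51 1.43 1.66]
1 grasp [0.26 0.74 2.41 3.42 1.23 1.57]
1 boxhi [-0.95  0.3   2.42  2.29  0.92  1.9 ]
1 box [-0.61  0.51  1.84 -0.    0.79 -1.92]
1 headpre [0.6  0.69 2.23 3.86 0.88 1.4 ]
1 headend [0.41 0.68 2.32 3.62 0.92 1.5 ]
1 ringpre [0.44 0.72 2.38 3.61 1.27 1.55]
1 ringend [0.18 0.76 2.43 3.33 1.36 1.58]
-1 pre None
-1 app [ 0.37  0.8   2.57  3.51  1.43 -1.48]
-1 grasp [ 0.26  0.74  2.41  3.42  1.23 -1.57]
-1 boxhi [-0.95  0.3   2.42  2.29  0.92 -1.24]
-1 box [-0.61  0.51  1.84 -0.    0.79  1.22]
-1 headpre [ 0.6   0.69  2.23  3.86  0.88 -1.74]
-1 headend [ 0.41  0.68  2.32  3.62  0.92 -1.64]
-1 ringpre [ 0.44  0.72  2.38  3.61  1.27 -1.59]
-1 ringend [ 0.18  0.76  2.43  3.33  1.36 -1.56]
```

```bash
python3 - <<'E'
from h import *
r=np.radians
print('pre')
for th in(45,55,65,70):
  for x in(-.10,-.08,-.06):
    for y in (0,-.12,-.2):
      print(th,x,y,[ (None if q is None else np.round(q,2)[[0,1,2,3,4]].tolist()) for q in [kinematics.solve_ik(W(x,y,z),Q(r(th),YAW,-1)) for z in(.11,.16,.22)]])
E
```

```text
pre
45 -0.1 0 [[0.28, 0.35, 2.46, 3.62, 0.48], [0.28, 0.2, 2.44, 3.85, 0.33], None]
45 -0.1 -0.12 [[-0.13, 0.34, 2.49, 2.98, 0.48], [-0.13, 0.18, 2.46, 2.88, 0.3], [-0.13, 0.01, 2.42, 2.3, 0.1]]
45 -0.1 -0.2 [[-0.39, 0.36, 2.45, 2.56, 0.49], [-0.39, 0.2, 2.43, 2.3, 0.35], [-0.39, 0.04, 2.38, 1.7, 0.26]]
45 -0.08 0 [[0.27, 0.37, 2.43, 3.61, 0.46], [0.27, 0.22, 2.4, 3.84, 0.32], None]
45 -0.08 -0.12 [[-0.12, 0.36, 2.45, 2.98, 0.45], [-0.12, 0.2, 2.43, 2.89, 0.28], [-0.12, 0.04, 2.38, 2.33, 0.1]]
45 -0.08 -0.2 [[-0.37, 0.37, 2.41, 2.57, 0.46], [-0.37, 0.23, 2.39, 2.32, 0.33], [-0.37, 0.07, 2.35, 1.71, 0.25]]
45 -0.06 0 [[0.25, 0.38, 2.39, 3.61, 0.43], [0.25, 0.24, 2.37, 3.83, 0.3], None]
45 -0.06 -0.12 [[-0.11, 0.37, 2.41, 2.98, 0.43], [-0.11, 0.23, 2.39, 2.89, 0.27], [-0.11, 0.08, 2.34, 2.33, 0.09]]
45 -0.06 -0.2 [[-0.35, 0.38, 2.38, 2.57, 0.44], [-0.35, 0.25, 2.36, 2.32, 0.32], [-0.35, 0.1, 2.31, 1.71, 0.23]]
55 -0.1 0 [[0.33, 0.49, 2.54, 3.52, 0.86], [0.33, 0.31, 2.53, 3.6, 0.68], [0.33, 0.1, 2.49, 3.8, 0.47]]
55 -0.1 -0.12 [[-0.14, 0.49, 2.57, 3.01, 0.88], [-0.14, 0.3, 2.56, 2.98, 0
[... 2108 characters left out ...]
-0.51, 0.35, 2.59, 2.61, 1.05]]
70 -0.08 0 [[0.35, 0.79, 2.56, 3.5, 1.41], [0.35, 0.6, 2.57, 3.51, 1.25], [0.35, 0.35, 2.57, 3.55, 1.02]]
70 -0.08 -0.12 [[-0.15, 0.81, 2.59, 3.02, 1.48], [-0.15, 0.61, 2.61, 3.01, 1.29], [-0.15, 0.35, 2.6, 3.0, 1.03]]
70 -0.08 -0.2 [[-0.47, 0.78, 2.54, 2.71, 1.39], [-0.47, 0.59, 2.56, 2.69, 1.23], [-0.47, 0.36, 2.56, 2.64, 1.02]]
70 -0.06 0 [[0.33, 0.77, 2.52, 3.47, 1.36], [0.33, 0.59, 2.54, 3.49, 1.21], [0.33, 0.36, 2.53, 3.53, 0.99]]
70 -0.06 -0.12 [[-0.14, 0.79, 2.55, 3.03, 1.41], [-0.14, 0.59, 2.57, 3.02, 1.24], [-0.14, 0.36, 2.56, 3.01, 1.0]]
70 -0.06 -0.2 [[-0.44, 0.76, 2.51, 2.74, 1.34], [-0.44, 0.59, 2.52, 2.72, 1.19], [-0.44, 0.37, 2.52, 2.67, 0.99]]
```

```bash
python3 - <<'E'
from h import *
q=Q(np.radians(65),YAW,-1)
bot.reach(W(-.08,-.2,.22),q);print(F(),get_obs()['joint_pos'])
hand.move_gripper(.045,20)
bot.servo_line(W(-.08,0,.16),velocity=.15)
bot.servo_line(W(-.06,0,.116),velocity=.1);print(F())
t=snap('top');s=snap('side')
a=cv2.resize(t['frame'][160:205,190:250],(400,300),interpolation=cv2.INTER_CUBIC)
b=cv2.resize(s['frame'][205:295,170:290],(800,600),interpolation=cv2.INTER_CUBIC)
b[:300,:400]=a
cv2.imwrite('pics/c2.png',b[:,:,::-1])
E
```

```text
(2.5167, array([ 0.533 , -0.12  ,  0.2204]), array([-0.2,  0.7,  0. ]), 0.0857, 0.0) [-0.45297343  0.26566504  2.52592611  2.59751565  0.82522888 -1.37407282]
(5.1667, array([0.5563, 0.0794, 0.116 ]), array([1.1, 0.4, 1. ]), 0.0453, 0.0)
```

View pics/c2.png

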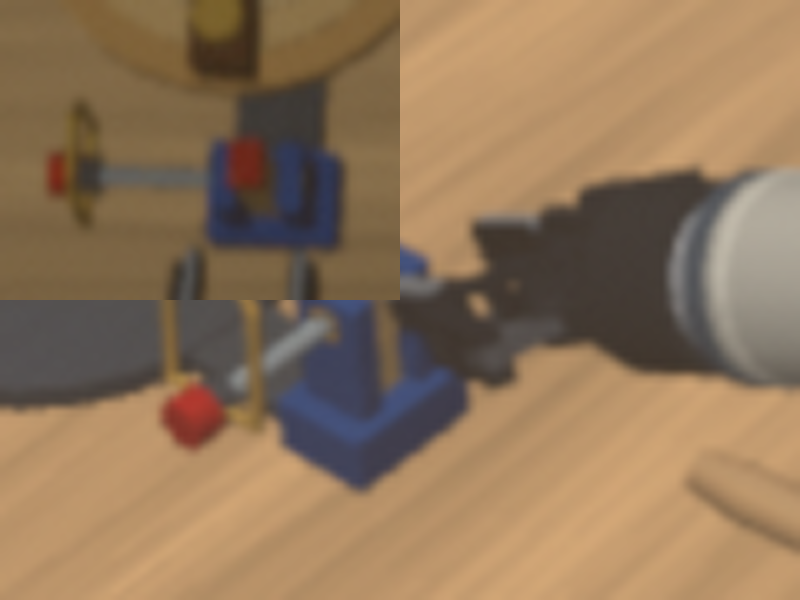

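The fingers, at (186,270) and (302,270) in the inset, straddle the stop at (247,163). I'll go in, grip and slide it out towards -x.

```bash
python3 - <<'E'
from h import *
bot.servo_line(W(-.004,0,.114),velocity=.08);print(F())
hand.move_gripper(.012,20);print(F())
hand.move_gripper(.010,45);print(F())
E
```

```text
(6.1167, array([0.612 , 0.0786, 0.1137]), array([-0.3,  0.5, -0. ]), 0.0451, 0.0)
(6.475, array([0.6122, 0.0788, 0.1138]), array([-0.6, -0.6, -0.7]), 0.0157, 24.9)
(6.6917, array([0.6125, 0.0788, 0.1139]), array([ 0.4, -0.7, -0.4]), 0.015, 49.9)
```

```bash
python3 - <<'E'
from h import *
bot.servo_line(W(-.004,0,.118),velocity=.05);print(F())
bot.servo_line(W(-.08,0,.12),velocity=.08);print(F())
bot.servo_line(W(-.08,-.06,.23),velocity=.15)
bot.servo_line(W(-.08,-.2,.25),velocity=.15);print(F())
B=np.array([.453,-.328,0])+.03*np.array([np.cos(.26),-np.sin(.26),0])
q=Q(0,-.26,-1)
bot.reach(B+[0,0,.25],q);print(F(),np.round(get_obs()['joint_pos'],2))
snap('top','t3.png')
E
```

```text
(6.9417, array([0.6126, 0.0788, 0.1184]), array([-0.4,  0.9, -0.5]), 0.0153, 49.9)
(8.0417, array([0.537 , 0.0805, 0.1201]), array([0.4, 0.3, 0.1]), 0.0153, 49.9)
(10.1167, array([ 0.5323, -0.119 ,  0.2493]), array([-0.7, -0.1, -0.6]), 0.015, 50.0)
(12.2833, array([ 0.4819, -0.3349,  0.2496]), array([ 0.6,  0.4, -1.3]), 0.0149, 50.1) [-0.61  0.29  1.72  0.    1.13  1.22]
```

View pics/t3.png

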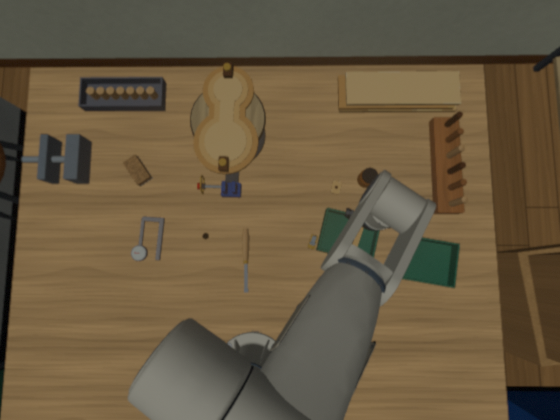

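```bash
python3 - <<'E'
from h import *
B=np.array([.453,-.328,0])+.03*np.array([np.cos(.26),-np.sin(.26),0])
bot.servo_line(B+[0,0,.08],velocity=.15);print(F())
hand.move_gripper(.05)
bot.dwell(.3)
bot.servo_line(B+[0,0,.25],velocity=.2)
hand.move_gripper(0,20)
q=Q(np.radians(60),YAW,-1)
bot.reach(W(-.08,-.2,.22),q)
bot.servo_line(W(-.085,.0,.18),velocity=.2)
bot.servo_line(W(-.085,.145,.15),velocity=.2);print(F())
bot.servo_line(W(-.06,.145,.076),velocity=.12)
bot.servo_line(W(.0,.145,.076),velocity=.1);print(F())
t=snap('top');s=snap('side')
a=cv2.resize(t['frame'][160:205,180:240],(400,300),interpolation=cv2.INTER_CUBIC)
g=cv2.resize(t['frame'][200:270,300:393],(400,300),interpolation=cv2.INTER_CUBIC)
b=cv2.resize(s['frame'][225:285,170:290],(800,400),interpolation=cv2.INTER_CUBIC)
o=np.vstack([np.hstack([a,g]),b])[:600]
cv2.imwrite('pics/c4.png',cv2.resize(o,(686,600))[:,:,::-1])
E
```

```text
(13.6167, array([ 0.4825, -0.3361,  0.0808]), array([ 0.4,  0.9, -0.6]), 0.0154, 50.1)
(20.1, array([0.5343, 0.224 , 0.15  ]), array([-0.7, -0.5,  0.6]), -0.0002, 0.0)
(21.65, array([0.6191, 0.2232, 0.0757]), array([-0.2, -0. ,  0.2]), -0.0001, 0.0)
```

View pics/c4.png

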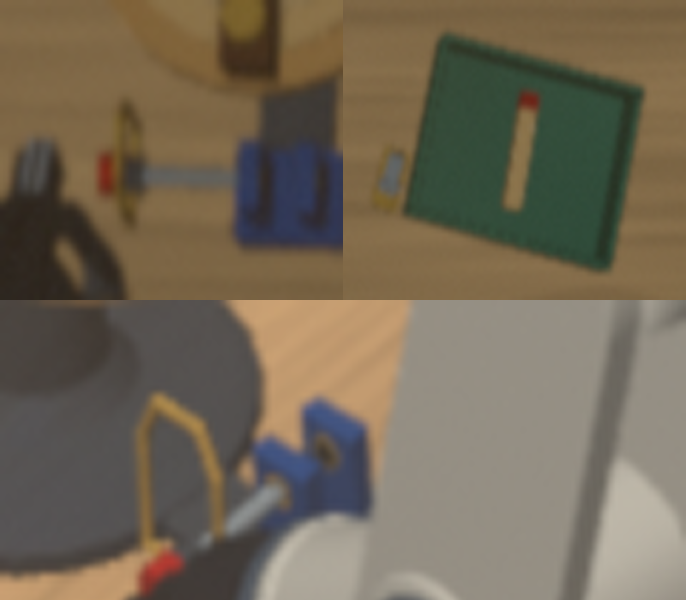

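The stop lies in the box, at about (520,150) in the right inset. The gripper's knuckles stick out more than the fingertips and could catch the ring, so I'll yaw the tool to make the tips lead, then push in force-checked steps.

```bash
python3 - <<'E'
from h import *
q=Q(np.radians(60),-.45,-1)
bot.servo_line(W(-.008,.145,.077),ori=q,velocity=.08)
print(F());f0=np.array(get_obs()['wrist_force'])
y=.145
while y>.045:
    y-=.005 if y>.08 else .002
    bot.servo_line(W(-.008,y,.077),velocity=.04)
    o=get_obs();f=np.array(o['wrist_force'])-f0
    print(round(y,3),f.round(1))
    if abs(f[1])>9 or np.linalg.norm(f)>15: break
print(F())
s=snap('top');a=cv2.resize(s['frame'][160:205,180:240],(400,300),interpolation=cv2.INTER_CUBIC)
s=snap('side');b=cv2.resize(s['frame'][225:285,180:260],(400,300),interpolation=cv2.INTER_CUBIC)
cv2.imwrite('pics/c5.png',np.hstack([a,b])[:,:,::-1])
E
```

```text
Traceback (most recent call last):
workcell.IKError: the arm cannot follow that straight line within its joint ranges
```

```bash
python3 - <<'E'
from h import *
print(np.round(get_obs()['joint_pos'],2))
for th in(50,60,70,80,88):
  for psi in(-.1,-.2,-.3,-.45):
    print(th,psi,[ None if q is None else np.round(q,2).tolist() for q in [kinematics.solve_ik(W(-.01,y,.077),Q(np.radians(th),psi,-1)) for y in(.145,.065)]])
E
```

```text
[ 0.59  0.68  2.24  3.85  0.88 -1.73]
50 -0.1 [[0.6, 0.58, 2.19, 4.15, 0.62, -1.98], [0.44, 0.56, 2.27, 3.88, 0.62, -1.84]]
50 -0.2 [[0.64, 0.59, 2.15, 4.34, 0.66, -2.06], [0.49, 0.57, 2.24, 4.09, 0.64, -1.92]]
50 -0.3 [None, [0.53, 0.58, 2.21, 4.28, 0.67, -2.0]]
50 -0.45 [None, None]
60 -0.1 [[0.65, 0.68, 2.23, 4.01, 0.89, -1.77], [0.48, 0.68, 2.32, 3.78, 0.93, -1.67]]
60 -0.2 [[0.7, 0.69, 2.19, 4.19, 0.9, -1.84], [0.54, 0.68, 2.28, 3.97, 0.92, -1.72]]
60 -0.3 [[0.73, 0.7, 2.14, 4.36, 0.91, -1.9], [0.59, 0.68, 2.24, 4.15, 0.92, -1.78]]
60 -0.45 [None, [0.64, 0.69, 2.17, 4.4, 0.94, -1.88]]
70 -0.1 [[0.69, 0.81, 2.24, 3.96, 1.16, -1.64], [0.52, 0.82, 2.34, 3.76, 1.23, -1.56]]
70 -0.2 [[0.74, 0.81, 2.2, 4.13, 1.14, -1.69], [0.58, 0.81, 2.3, 3.93, 1.2, -1.59]]
70 -0.3 [[0.78, 0.81, 2.14, 4.29, 1.14, -1.75], [0.64, 0.81, 2.25, 4.1, 1.17, -1.64]]
70 -0.45 [None, [0.69, 0.81, 2.17, 4.34, 1.16, -1.73]]
80 -0.1 [[0.72, 0.95, 2.23, 3.96, 1.42, -1.55], [0.54, 0.97, 2.32, 3.77, 1.52, -1.48]]
80 -0.2 [[0.77, 0.94, 2.18, 4.11, 1.38, -1.59], [0.61, 0.96, 2.28, 3.94, 1.46, -1.5]]
80 -0.3 [[0.81, 0.94, 2.12, 4.26, 1.36, -1.65], [0.67, 0.95, 2.23, 4.1, 1.42, -1.54]]
80 -0.45 [None, [0.72, 0.94, 2.15, 4.32, 1.38, -1.62]]
88 -0.1 [[0.73, 1.06, 2.19, 3.97, 1.61, -1.49], [0.55, 1.09, 2.28, 3.8, 1.72, -1.43]]
88 -0.2 [[0.78, 1.04, 2.14, 4.12, 1.56, -1.53], [0.62, 1.07, 2.24, 3.97, 1.65, -1.44]]
88 -0.3 [[0.82, 1.04, 2.09, 4.26, 1.53, -1.58], [0.68, 1.06, 2.2, 4.12, 1.6, -1.48]]
88 -0.45 [None, [0.73, 1.04, 2.12, 4.32, 1.54, -1.56]]
```

```bash
python3 - <<'E'
from h import *
q=Q(np.radians(60),-.27,-1)
bot.servo_line(W(-.010,.145,.077),ori=q,velocity=.08)
print(F());f0=np.array(get_obs()['wrist_force'])
y=.145
while y>.045:
    y-=.005 if y>.08 else .002
    bot.servo_line(W(-.010,y,.077),velocity=.04)
    o=get_obs();f=np.array(o['wrist_force'])-f0
    print(round(y,3),f.round(1))
    if abs(f[1])>9 or np.linalg.norm(f)>15: break
print(F())
s=snap('top');a=cv2.resize(s['frame'][160:205,180:240],(400,300),interpolation=cv2.INTER_CUBIC)
s=snap('side');b=cv2.resize(s['frame'][225:285,180:260],(400,300),interpolation=cv2.INTER_CUBIC)
cv2.imwrite('pics/c5.png',np.hstack([a,b])[:,:,::-1])
E
```

```text
(22.2833, array([0.609 , 0.2244, 0.0769]), array([0.1, 0.3, 0.2]), 0.0, 0.0)
0.14 [ 0.  -0.3 -0.3]
0.135 [-0.7 -0.5 -1.5]
0.13 [-0.1 -1.7 -0.7]
0.125 [0.3 0.1 0.3]
0.12 [0.1 0.8 0. ]
0.115 [ 0.9 -0.1  0.1]
0.11 [-0.2  0.9 -0.7]
0.105 [ 0.9  0.8 -0.4]
0.1 [-0.1  1.   0.2]
0.095 [ 0.4  0.  -0.4]
0.09 [0.3 0.6 0.3]
0.085 [0.6 2.1 0.7]
0.08 [ 0.7  0.5 -0.6]
0.078 [0.  1.4 0.1]
0.076 [-0.4  1.5  0. ]
0.074 [-0.2  2.4 -0.2]
0.072 [ 0.4  1.1 -0.5]
0.07 [-0.   1.   0.1]
0.068 [-0.3  0.6 -0.6]
0.066 [-0.9  0.7 -0.3]
0.064 [-2.8  5.2  0.8]
0.062 [-7.4 14.4  1.8]
(28.1083, array([0.6079, 0.1433, 0.077 ]), array([-7.3, 14.7,  2. ]), -0.0004, 7.1)
```

View pics/c5.png

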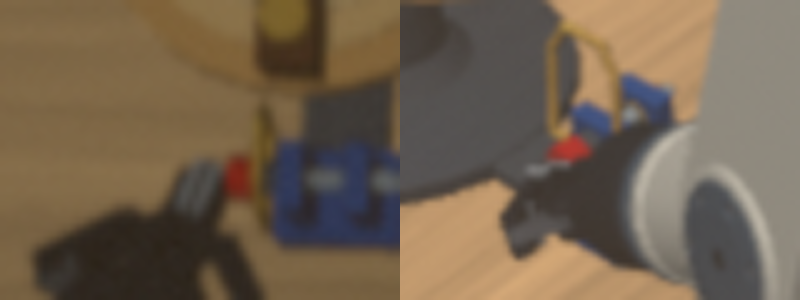

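Travel came to about 57 mm before a firm stop at 14 N. I'll back off and check the pin before going on to the ring.

```bash
python3 - <<'E'
from h import *
bot.servo_line(W(-.015,.09,.08),velocity=.12)
bot.servo_line(W(-.07,.10,.14),velocity=.15)
print(F())
for a in (.09,.45,.8,1.1):
    print(kinematics.solve_ik(W(-.008,.03-.06*np.sin(a)+.016*np.cos(a),.075+.06*np.cos(a)+.016*np.sin(a)),Q(np.radians(60),-.27,-1)) is not None)
s=snap('top');a=cv2.resize(s['frame'][160:205,180:250],(700,450),interpolation=cv2.INTER_CUBIC)
cv2.imwrite('pics/c6.png',a[:,:,::-1])
E
```

```text
(29.3, array([0.5488, 0.1799, 0.14  ]), array([-0.5,  0.1, -0.2]), -0.0003, 0.0)
True
True
True
True
```

View pics/c6.png

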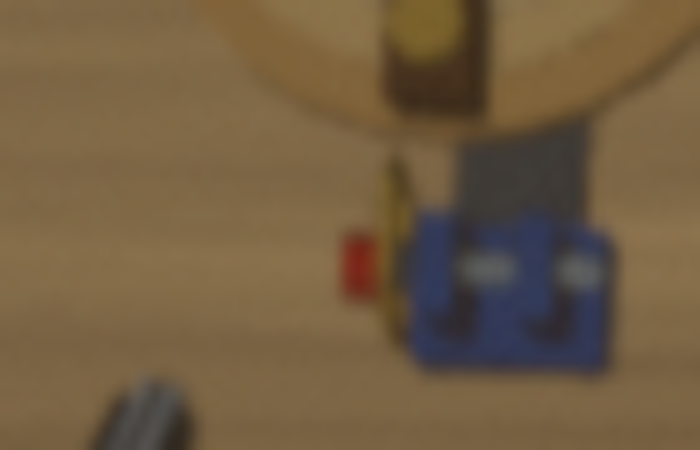

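The head's edge moved from u=172 to u=343, about 58 mm, and the tip shows beyond the far cheek at (582,270), so the pin is home. Now the ring.

```bash
python3 - <<'E'
from h import *
P=lambda a,g=.016:W(-.008,.03-.06*np.sin(a)+g*np.cos(a),.075+.06*np.cos(a)+g*np.sin(a))
bot.servo_line(W(-.03,.075,.14),velocity=.12)
bot.servo_line(P(.09,.03),velocity=.1)
f0=np.array(get_obs()['wrist_force'])
for a in np.arange(.09,1.15,.12):
    bot.servo_line(P(a),velocity=.06)
    f=np.array(get_obs()['wrist_force'])-f0;print(round(a,2),f.round(1))
    if np.linalg.norm(f)>12: print('stop');break
bot.dwell(.3)
bot.servo_line(P(a)+[-.02,.03,.03],velocity=.15)
bot.servo_line(W(-.085,.03,.18),velocity=.15)
bot.servo_line(W(-.085,-.15,.22),velocity=.2)
print(F())
s=snap('top');a=cv2.resize(s['frame'][160:205,180:250],(400,300),interpolation=cv2.INTER_CUBIC)
s=snap('side');b=cv2.resize(s['frame'][225:285,180:260],(400,300),interpolation=cv2.INTER_CUBIC)
cv2.imwrite('pics/c7.png',np.hstack([a,b])[:,:,::-1])
E
```

```text
0.09 [ 0.8  0.4 -0.1]
0.21 [-0.   1.4 -0.5]
0.33 [ 1.7  0.4 -0.1]
0.45 [1.4 1.1 0.8]
0.57 [ 1.7  0.9 -0.1]
0.69 [-0.3  0.4 -0.2]
0.81 [0.3 0.1 0.1]
0.93 [0.7 0.5 0.1]
1.05 [ 0.9 -0.2 -0.3]
(35.3583, array([ 0.5285, -0.0698,  0.2197]), array([ 0. ,  0.8, -0.8]), 0.0003, 0.0)
```

View pics/c7.png

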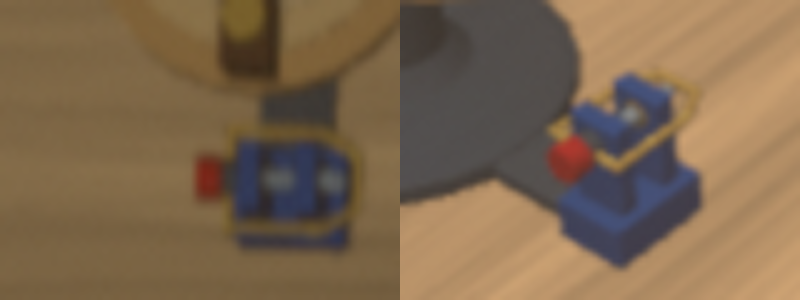

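The ring lies level around both cheeks, with its bar beyond the tip at (358,185). The pin is still home and the arm is clear, so I'm handing in.

```bash
python3 -c "
from h import *
print(hand_in())"
```

```text
the job is handed in; nothing more can be done
None
```

The job is done and handed in at about 35 s: the stop lies in the leftmost green box, the pin is fully home (about 58 mm of travel), the ring is snapped shut over its far end, and I saw no contact with the plate or bystanders.

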